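Stand the cell chart up on its easel leg

TASK

Two small reference charts stand in slotted cradles on the bench. Take the wider one, the one with a hinged aluminium easel leg folded against its back: swing that leg right out by its upright tab, then lift the chart out of its cradle by the grip block on top and stand it on its leg in the middle of the dark rubber mat, squared up with the mat and facing the robot's side, and let go. Do not let the chart topple over on the way.

Things in the scene. Friction and masses are not known exactly. Their poses are not given: they have to be found in the camera images.
- chart: Wider of two white panels in fixed cradles: 160 mm wide (its y), 150 high, 8 thick, leaning back 10 deg (top towards its +x) in the cradle as on its leg; 0.3 kg. Origin: middle of its standing footprint at table level, z up; picture looks to -x. Panel foot at x = -33 mm. Cradle: posts 100 mm high behind the ends, clear of the leg's swing; front stop and sides 14 mm high: lift 40 mm straight up.
- chart_grip (a point): Centre of the chart's grip block, on the middle of its upper edge: upright faces, 46 mm wide along y (pinch across this), 28 mm along x, 40 mm high. In the chart's frame it lies at x = -7, y = 0, z = 163 mm, axes as the chart's. The panel's upper edge is at z = 148 mm. The other, narrower (110 mm) chart has such a block too but no leg.
- leg (a joint): Swing of the easel leg: 0 = folded against the back, pointing to the chart's +y end; grows as its free end swings away towards +x; stop at 1.5 rad (fully out). Starts at 0 to 0.12. A push of about 0.3 N moves it; it stays where left. Hinge line up the middle of the back, leaning with the panel: chart x = +5, y = 0 mm at tab height. When out, its foot stands 30 mm behind the origin.
- leg_tab (a point): Middle of the upper end of the leg's tab, an aluminium strip 6 mm thick, 24 wide, 52 mm from the hinge line, standing 30 mm above the panel's upper edge beside the block (folded: chart x = +7, y = +52, z = 178 mm; sinks 9 mm as it swings out). z up the strip, x across its thickness in the opening direction, y away from the hinge. Push it from the picture side above the panel's edge, or pinch it.
- mat: Dark rubber mat fixed flat on the table, 180 mm (its x) by 220 mm (its y), 3 mm thick. Origin: middle of its underside.

How it is judged:
On the way:
1. the leg is swung out (value of joint leg above 1.1 rad), for 0.2 s.
At the end, for the whole second after the job is handed in: The leg is out by more than 1.1 rad; the chart stands at rest on the mat on its leg, within 8 degrees of its proper standing attitude, its origin within 35 mm of the mat's middle, square with the mat within 15 degrees, picture towards the robot's side (leg towards the mat's +x) (value of joint leg above 1.1 rad and angle between chart's own z axis and vertical below 0.14 rad and horizontal distance between chart and mat below 0.035 m and angle between the y axis of chart and the y axis of mat, either way round below 0.26 rad and x of leg_tab in the frame of mat above 0 m and height (world z) of chart between -0.005 and 0.012 m and linear speed of chart below 0.02 m/s and angular speed of chart below 0.1 rad/s); the robot touches nothing.
It fails at once if the chart topples (tips by more than 35 degrees) (angle between chart's own z axis and vertical above 0.61 rad).
It also fails if it takes over 58 s, if anything falls off the work surface, if the arm or the gripper's body presses on something with over 40 N, if the wrist force passes 120 N, or if a joint passes its speed limit or range.

ROBOT

A 6-joint arm with a two-finger parallel gripper is mounted at the origin on the work surface. World frame = base frame: x ahead of the robot, y to its left, z up, the work surface at z = 0. Lengths are in m, angles in rad, forces in N, time in s.
With the tool pointing down it reaches from about 0.25 to 0.725 m from the base axis. Payload 4 kg.
Tool frame: the origin (TCP) lies midway between the tips of the shut fingers; the grasp point (between the pads) lies 19 mm behind it; z points along the fingers, y is the direction in which the jaws open and shut (so a half turn about z gives the same grasp; the last joint's range is limited). The gripper opens to 85 mm and grips with 20 to 120 N. Pads are 22 mm wide; open, the fingers measure 114 mm over their backs; the gripper's body (76 mm by 85 mm) begins 54 mm behind the grasp point. The pads swing forward as they close: fully open they stand 13 mm farther back than shut.
Start: joints at [-1.27, 0.241, 0.005, 1.335, 0, 1.571], TCP at [0.148, -0.478, 0.231] pointing down, gripper open.
Joint ranges: [-2.72, 2.72], [-1.05, 1.87], [-1.09, 1.28], [-1.99, 2.15], [-1.42, 1.44], [-3.14, 3.14]. Speed limits (rad/s): [2.79, 2.79, 3.14, 3.14, 3.14, 3.14].

INTERFACE

Orientations are given as a unit quaternion [x, y, z, w].
In Python, from workcell import bot gives the robot as it stands.
- The arm moves only by the shell command python3 -m inch 'ROWS'. ROWS is JSON, a list of rows, each a list of 5 numbers: the shift along the tool's x, y, z scaled (see below), then the turn about the tool's z scaled (see below), then the closure, from 0 (fully open) to 1 (shut). A call has 1 to 10 rows; each row is the pose to reach, as a shift and turn from the pose commanded when the call began, along the tool's axes at that moment; what a row does not reach only later rows make up. The controller multiplies each number of a shift by 100 cm and each number of a turn by 120 degrees. A row lasts 1/8 s, in which the tool goes at most 62.5 mm and 10.7 degrees, less where a joint would pass 70% of its speed; a pose out of reach is approached as far as the arm can. A call with a number of a shift or a turn outside -1 to 1 is refused whole. A call with a gripper value outside its range is refused whole. The fingers move at their own pace and stop on an object; the grip force is fixed at half the most. Time passes only in rows, so rows that repeat a pose let the fingers close. It gives the time, the measured TCP pose, the force and the opening at its end, in the units of the state.
- bot.get_obs(): the state, without advancing time (a new reading comes with each control period).
- bot.camera(name): name is "side" or "top"; returns the picture (480x640x3 uint8, red, green, blue); there is no depth.
- bot.calibration(name): a dict with "intrinsics" (3x3 intrinsics, pixels), "xyz" and "attitude" of the camera in the world. Camera axes: x right, y down, z forward; pixel columns grow to the right and rows downward; lengths in m; the calibration is good to about 2 mm. A picture is of the moment at which its call begins. calibration takes no time and is no camera call.
- bot.job_done(): hands the job in, once; it reports no verdict.
Trained networks look in the newest picture that a camera, given by its name, has taken for a name from the list of things; names that differ only in an ending like _2 or _b are one class to them, and where a whole thing is asked for, a point or a joint stands for the part that bears it (a point fixed in the world has none). Each returns a list of dicts, best first, with "score" (0 to 1); they miss things now and then, are a little off and sometimes report something else, mostly with a low value. They report only what shows in the picture. A call takes as long as a camera call.
- bot.masks_of(camera, target): "pixels" (480x640 bool, what is visible of it) and "extent" ([left, top, width, height] as shares, 0 to 1, of the picture: columns of its width, rows of its height, round what is visible of it).
- bot.spot_point(camera, target): "point" ([column, row] as shares, 0 to 1, of the picture: columns of its width, rows of its height: a listed point, or the origin of a listed thing).
The state is a dict: "clock": time; "joint_pos": joint angles; "joint_vel": joint speeds; "tau": joint torques, N m; "eef_pos": TCP position; "tool_rot": TCP orientation; "ft_force": force on the tool from outside, world axes, zero at the start; "ft_torque": the same for the moment, N m; "grip_width": finger opening in m.
Only numpy, scipy, OpenCV 4.12 (cv2) and the standard library are available. Lean on these libraries where they do the work, as an engineer would, in place of code of your own. Each camera call takes 0.05 s, during which the arm holds its last target.

## Working session

There is one attempt and no reset: what is moved stays moved. The work goes in short steps, Python scripts to look and compute and a shell command to move; the robot and the scene stay as the last step left them, time stands still between calls to the robot, and variables do not carry over. Pictures are saved under pics/ and viewed, and the job is handed in when it is done.

```bash
mkdir -p pics; ls
python3 - <<'E'
from workcell import bot
import cv2
for n in ("side","top"):
    im=bot.camera(n); cv2.imwrite(f"pics/{n}0.png",im[:,:,::-1]); c=bot.calibration(n); print(n,c)
    for t in ("chart","chart_grip","leg_tab","mat"):
        r=bot.spot_point(n,t); print(t,[(round(d["score"],2),round(d["point"][0]*640,1),round(d["point"][1]*480,1)) for d in r])
o=bot.get_obs(); print(o)
E
```

```text
pics
side {'intrinsics': array([[466.2717494 ,   0.        , 325.03327955],
       [  0.        , 466.2717494 , 237.64020097],
       [  0.        ,   0.        ,   1.        ]]), 'xyz': array([ 0.48794406, -0.73143019,  0.54323902]), 'attitude': array([ 0.86526036,  0.00669993,  0.00396416, -0.50126232])}
chart [(0.69, 308.0, 211.4)]
chart_grip [(0.66, 304.9, 152.6)]
leg_tab [(0.67, 314.5, 140.4)]
mat [(0.55, 312.7, 287.8)]
top {'intrinsics': array([[520.79627212,   0.        , 325.03048139],
       [  0.        , 520.79627212, 237.59665686],
       [  0.        ,   0.        ,   1.        ]]), 'xyz': array([0.41186277, 0.00612252, 1.32615481]), 'attitude': array([ 0.71116849, -0.70212351,  0.02681531, -0.02330002])}
chart [(0.73, 189.1, 259.3)]
chart_grip [(0.76, 173.1, 256.9)]
leg_tab [(0.56, 145.2, 252.2)]
mat [(0.92, 319.2, 253.4)]
{'clock': 0.5, 'joint_pos': array([-1.27001329e+00,  2.40642132e-01,  4.95898165e-03,  1.33518290e+00,
        1.19093120e-05,  1.57077290e+00]), 'joint_vel': array([ 0.0011626 , -0.0003767 ,  0.00283653,  0.00072801,  0.00034502,
       -0.00073346]), 'tau': array([-2.25079202e-04, -3.71858633e+01,  2.52461582e+01,  2.73562859e-03,
        1.98700013e-05,  9.87050974e-07]), 'eef_pos': array([ 0.14813338, -0.47753791,  0.23126971]), 'tool_rot': array([ 9.88710739e-01,  1.49836824e-01,  6.64762543e-07, -3.53598984e-05]), 'ft_force': array([0.08135597, 0.10442528, 0.11518235]), 'ft_torque': array([-0.01448395,  0.03824331,  0.05411944]), 'grip_width': 0.0852960374922862}
```

View pics/side0.png

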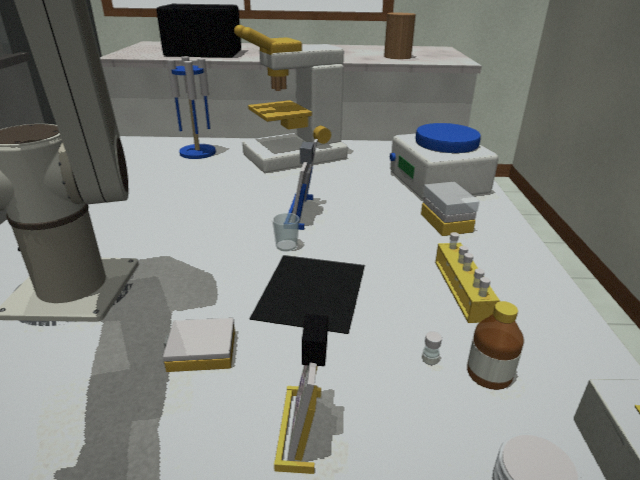

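View pics/top0.png

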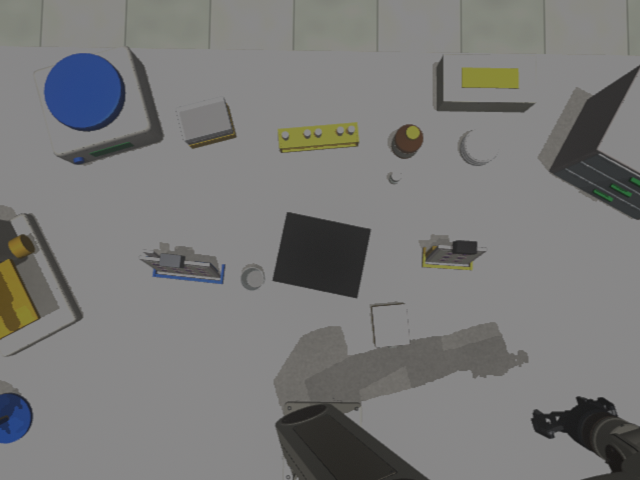

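```bash
cat > h.py <<'E'
import numpy as np, cv2
from scipy.spatial.transform import Rotation as R
from workcell import bot
class C:
    def __init__(s,n):
        c=bot.calibration(n); s.K=c["intrinsics"]; s.t=c["xyz"]; s.R=R.from_quat(c["attitude"]).as_matrix()
    def ray(s,p):
        d=s.R@np.linalg.inv(s.K)@np.array([p[0],p[1],1.]); return d/np.linalg.norm(d)
    def atz(s,p,z):
        d=s.ray(p); return s.t+d*(z-s.t[2])/d[2]
    def proj(s,X):
        q=(np.atleast_2d(X)-s.t)@s.R; q=q@s.K.T; return q[:,:2]/q[:,2:]
def tri(c1,p1,c2,p2):
    d1,d2=c1.ray(p1),c2.ray(p2)
    A=np.stack([d1,-d2],1); s=np.linalg.lstsq(A,c2.t-c1.t,rcond=None)[0]
    a=c1.t+s[0]*d1;b=c2.t+s[1]*d2
    return (a+b)/2,np.linalg.norm(a-b)
T=C("top");S=C("side")
E
python3 - <<'E'
from h import *
print("grip",tri(T,(173.1,256.9),S,(304.9,152.6)))
print("tab",tri(T,(145.2,252.2),S,(314.5,140.4)))
print("chart",tri(T,(189.1,259.3),S,(308,211.4)),T.atz((189.1,259.3),0),S.atz((308,211.4),0))
print("mat",T.atz((319.2,253.4),0),S.atz((312.7,287.8),0))
for n,c in(("top",T),("side",S)):
    m=bot.masks_of(n,"mat") if 0 else None
im=bot.camera("top")
r=bot.masks_of("top","mat")[0]; m=r["pixels"].astype(np.uint8)
rc=cv2.minAreaRect(np.argwhere(m)[:,::-1].astype(np.float32)); b=cv2.boxPoints(rc); print(r["score"],[T.atz(p,.003).round(4) for p in b])
cv2.imwrite("pics/topz.png",cv2.resize(im[225:305,120:300],None,fx=4,fy=4,interpolation=cv2.INTER_CUBIC)[:,:,::-1])
im=bot.camera("side")
cv2.imwrite("pics/sidez.png",cv2.resize(im[125:260,240:360],None,fx=4.4,fy=4.4,interpolation=cv2.INTER_CUBIC)[:,:,::-1])
r=bot.masks_of("side","chart");print([(d["score"],(np.array(d["extent"])*[640,480,640,480]).round()) for d in r])
r=bot.masks_of("top","chart");print([(d["score"],(np.array(d["extent"])*[640,480,640,480]).round()) for d in r])
E
```

```text
grip (array([0.44181885, 0.33833126, 0.1640847 ]), np.float64(0.010207114297489448))
tab (array([0.45712532, 0.3975735 , 0.17478164]), np.float64(0.0018994824515998396))
chart (array([0.44468879, 0.34378528, 0.00391811]), np.float64(0.0029926053688556858)) [0.44628417 0.3448957  0.        ] [0.44287687 0.35137671 0.        ]
mat [0.46552578 0.0144616  0.        ] [0.4653091  0.01645408 0.        ]
0.82 [array([0.3956, 0.1339, 0.003 ]), array([0.575 , 0.0999, 0.003 ]), array([ 0.5317, -0.1195,  0.003 ]), array([ 0.3531, -0.0834,  0.003 ])]
[(0.78, array([294., 138.,  23.,  79.]))]
[(0.88, array([137., 252.,  82.,  27.]))]
```

```bash
echo
```

```text
(no output)
```

View pics/topz.png

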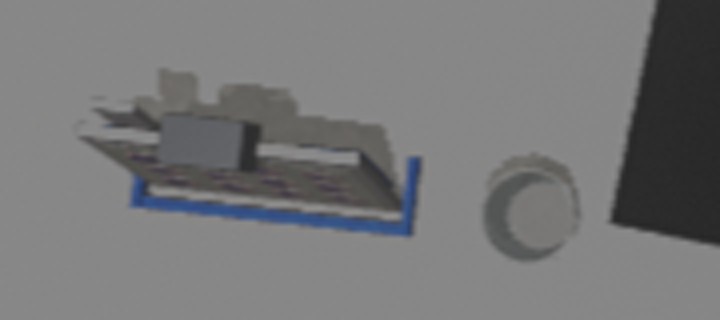

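View pics/sidez.png

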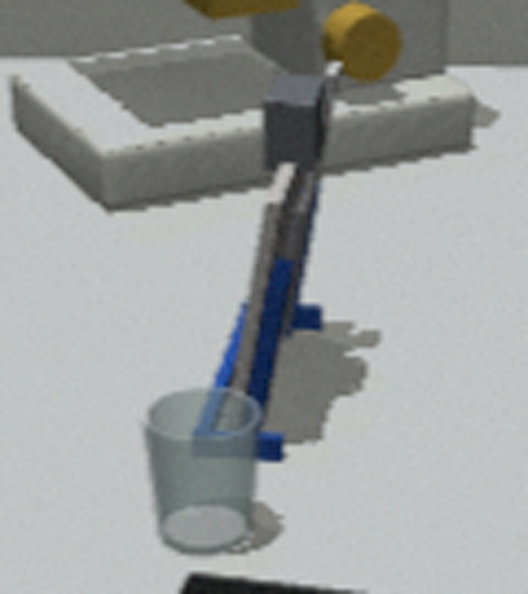

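Run:
```python
from h import *
f=lambda x,y:(120+x/4,225+y/4)
print("edge",T.atz(f(78,130),.148),T.atz(f(362,163),.148), T.atz(f(82,122),.148),T.atz(f(362,150),.148))
for p in [(163,115),(246,122),(240,170),(160,162)]: print("blk",T.atz(f(*p),.183))
print("blkc",T.atz(f(202,142),.183))
print("foot cradle",T.atz(f(133,206),.014),T.atz(f(410,234),.014))
print("tab",T.atz(f(100,102),.178),T.atz(f(122,106),.178))
from scipy.optimize import least_squares
g=lambda x,y:(240+x/4.4,125+y/4.4)
print("side blk top centre", S.atz(g(293,88),.183))
print("glass",S.atz(g(208,525),0),S.atz(g(208,410),.06))
b=np.array([[0.3956,0.1339],[0.575,0.0999],[0.5317,-0.1195],[0.3531,-0.0834]])
print("mat c",b.mean(0),"yaw x",np.degrees(np.arctan2(*(b[1]-b[0])[::-1])),np.degrees(np.arctan2(*(b[2]-b[3])[::-1])),"yaw y",np.degrees(np.arctan2(*(b[0]-b[3])[::-1]))-90)
o=bot.get_obs();print(R.from_quat(o["tool_rot"]).as_matrix().round(3))
```

```text
edge [0.44507569 0.41901828 0.148     ] [0.42851433 0.25841694 0.148     ] [0.44961798 0.41693528 0.148     ] [0.43583979 0.25862325 0.148     ]
blk [0.4528984  0.36057589 0.183     ]
blk [0.44964496 0.31504005 0.183     ]
blk [0.4233496  0.31747473 0.183     ]
blk [0.42716413 0.36131662 0.183     ]
blkc [0.4383887  0.33874324 0.183     ]
foot cradle [0.4016679 0.4297624 0.014    ] [0.38635226 0.25580812 0.014     ]
tab [0.45979059 0.39699888 0.178     ] [0.45774321 0.38482972 0.178     ]
side blk top centre [0.44093092 0.3372202  0.183     ]
glass [0.40224432 0.18263521 0.        ] [0.40278068 0.19632613 0.06      ]
mat c [0.46385  0.007725] yaw x -10.731455538371367 -11.427101593945139 yaw y -11.06633806779817
[[ 0.955  0.296 -0.   ]
 [ 0.296 -0.955 -0.   ]
 [-0.     0.    -1.   ]]
```

```bash
python3 -m inch '[[0.26,-0.375,-0.02,0.187,0],[0.26,-0.375,-0.02,0.187,1],[0.26,-0.375,-0.02,0.187,1],[0.26,-0.375,-0.02,0.187,1],[0.26,-0.375,-0.02,0.187,1],[0.26,-0.375,-0.02,0.187,1],[0.26,-0.375,-0.02,0.187,1],[0.26,-0.375,-0.02,0.187,1],[0.26,-0.375,-0.02,0.187,1]]'
cat >> h.py <<'E'
O=np.array([.446,.338]);yaw=np.radians(-5.2)
def cw(x,y,O=O,yaw=yaw):
    c,s=np.cos(yaw),np.sin(yaw); return O+np.array([c*x-s*y,s*x+c*y])
def go(P,z,tyaw):
    o=bot.get_obs();M=R.from_quat(o["tool_rot"]).as_matrix()
    d=M.T@(np.array([*P,z])-o["eef_pos"]); y=np.degrees(np.arctan2(M[1,0],M[0,0]))
    a=(tyaw-y+180)%360-180
    print("yaw now",y.round(1),"pos",o["eef_pos"].round(4),"shift",d.round(4),"turn",round(-a/120,4),"j",o["joint_pos"].round(2),"w",o["grip_width"].round(4),"F",o["ft_force"].round(2),o["clock"])
E
python3 -c "
from h import *
go(cw(-.028,.052),.25,-5.2)"
```

```text
clock: 1.88
eef_pos: [0.2857, -0.0412, 0.2516]
tool_rot: [0.999, -0.043, 0.0, 0.0]
ft_force: [0.3, -0.0, 0.5]
grip_width: -0.0002Traceback (most recent call last):
  File "<string>", line 3, in <module>
    go(cw(-.028,.052),.25,-5.2)
    ~~^^^^^^^^^^^^^^^^^^^^^^^^^
  File "h.py", line 26, in go
    print("yaw now",y.round(1),"pos",o["eef_pos"].round(4),"shift",d.round(4),"turn",round(-a/120,4),"j",o["joint_pos"].round(2),"w",o["grip_width"].round(4),"F",o["ft_force"].round(2),o["clock"])
                                                                                                                                     ^^^^^^^^^^^^^^^^^^^^^
AttributeError: 'float' object has no attribute 'round'
```

```bash
sed -i 's/o\["grip_width"\].round(4)/round(o["grip_width"],4)/' h.py
python3 -c "
from h import *
go(cw(-.028,.052),.25,-5.2)"
```

```text
yaw now -4.9 pos [ 0.2857 -0.0412  0.2516] shift [ 0.0995 -0.4437  0.0015] turn 0.0024 j [-0.14 -0.2  -0.39  1.38 -0.    3.08] w -0.0002 F [ 0.3  -0.01  0.46] 1.875
```

```bash
python3 -m inch '[[0.05,-0.22,0,-0.75,1],[0.05,-0.22,0,-0.75,1],[0.05,-0.22,0,-0.75,1],[0.05,-0.22,0,-0.75,1],[0.05,-0.22,0,-0.75,1],[0.05,-0.22,0,-0.75,1],[0.05,-0.22,0,-0.75,1],[0.05,-0.22,0,-0.75,1],[0.05,-0.22,0,-0.75,1]]'
python3 -c "
from h import *
go(cw(-.028,.052),.25,174.8)"
```

```text
clock: 3.0
eef_pos: [0.3558, 0.1705, 0.2512]
tool_rot: [0.738, 0.674, -0.0, 0.0]
ft_force: [0.3, -0.0, -0.5]
grip_width: 0.0002
yaw now 84.8 pos [0.3558 0.1705 0.2512] shift [0.227  0.0467 0.001 ] turn -0.75 j [ 0.45  0.02 -0.2   1.35 -0.    2.11] w 0.0002 F [ 0.25 -0.02 -0.49] 3.0
```

```bash
python3 -m inch '[[0.227,0.047,0.0,-0.75,1],[0.227,0.047,0.0,-0.75,1],[0.227,0.047,0,-0.75,1],[0.227,0.047,0,-0.75,1],[0.227,0.047,0,-0.75,1],[0.227,0.047,0,-0.75,1],[0.227,0.047,0,-0.75,1],[0.227,0.047,0,-0.75,1],[0.227,0.047,0,-0.75,1],[0.227,0.047,0.04,-0.75,1]]'
python3 - <<'E'
from h import *
go(cw(-.028,.052),.157,174.8)
im=bot.camera("top"); cv2.imwrite("pics/top2.png",cv2.resize(im[200:320,60:260],None,fx=4,fy=4)[:,:,::-1])
im=bot.camera("side"); cv2.imwrite("pics/side2.png",cv2.resize(im[60:240,220:420],None,fx=3.3,fy=3.3)[:,:,::-1])
print(bot.spot_point("side","leg_tab"))
E
```

```text
clock: 4.25
eef_pos: [0.4262, 0.3938, 0.214]
tool_rot: [0.047, 0.999, 0.003, 0.003]
ft_force: [0.8, 0.2, -1.1]
grip_width: -0.0002
yaw now 174.6 pos [0.4262 0.3938 0.214 ] shift [ 0.0035 -0.0021  0.057 ] turn -0.0013 j [ 0.75  0.4   0.19  1.35 -0.    0.84] w -0.0002 F [ 0.78  0.16 -1.08] 4.25
[{'point': [0.4952, 0.2935], 'score': 0.61}]
```

View pics/side2.png

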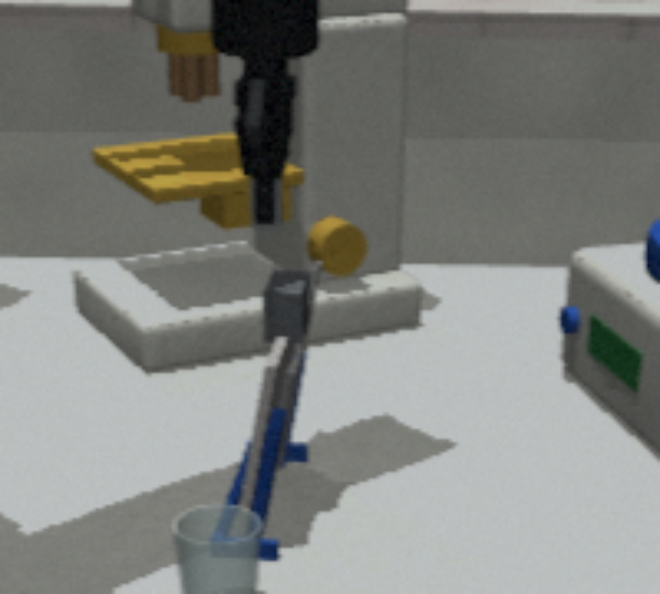

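View pics/top2.png

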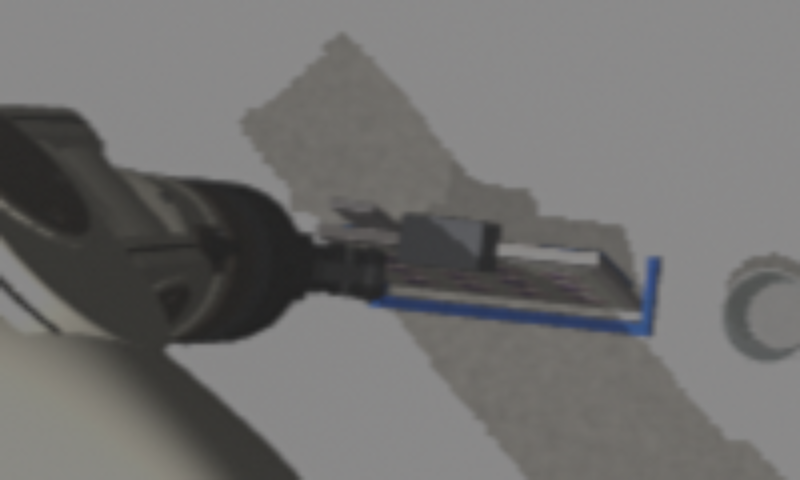

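```bash
python3 -m inch '[[0.004,-0.002,0.03,0,1],[0.004,-0.002,0.057,0,1],[0.004,-0.002,0.057,0,1],[0.004,-0.002,0.057,0,1],[0.004,-0.002,0.057,0,1]]'
python3 - <<'E'
from h import *
go(cw(-.028,.052),.157,174.8)
im=bot.camera("side"); cv2.imwrite("pics/side3.png",cv2.resize(im[60:240,220:420],None,fx=3.3,fy=3.3)[:,:,::-1])
E
```

```text
clock: 5.03
eef_pos: [0.4195, 0.3931, 0.1563]
tool_rot: [0.046, 0.999, 0.001, 0.001]
ft_force: [-0.1, 0.2, 0.3]
grip_width: 0.0
yaw now 174.8 pos [0.4195 0.3931 0.1563] shift [-0.0034 -0.0005 -0.0007] turn -0.0002 j [ 0.75  0.43  0.07  1.21 -0.    0.84] w 0.0 F [-0.07  0.23  0.29] 5.025
```

View pics/side3.png

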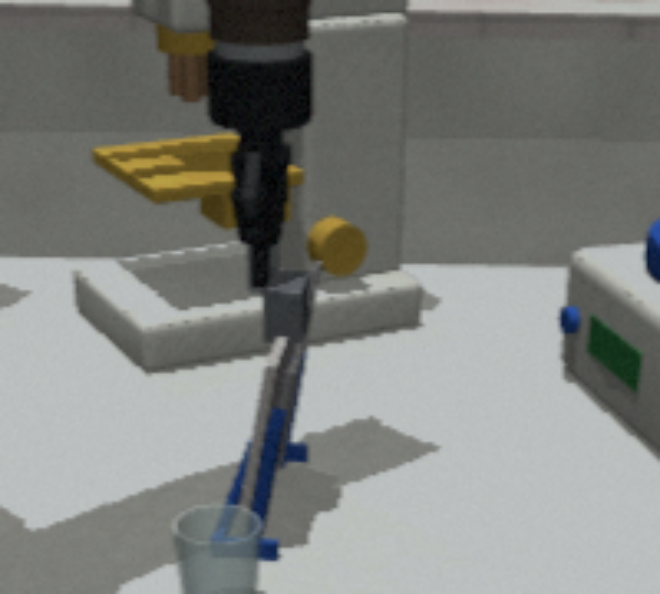

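```bash
python3 -m inch '[[-0.022,0,0,0,1],[-0.027,0.001,0,0.048,1],[-0.033,0.002,0,0.095,1],[-0.038,0.002,0,0.143,1],[-0.043,0.001,0,0.191,1],[-0.049,0,0.001,0.239,1],[-0.054,-0.001,0.002,0.286,1],[-0.059,-0.003,0.003,0.334,1],[-0.0635,-0.006,0.004,0.382,1],[-0.0635,-0.006,0.004,0.382,1]]'
python3 - <<'E'
from h import *
for th in (.9,1.0,1.1,1.2,1.3,1.4,1.47):
    c,s=np.cos(th),np.sin(th)
    go(cw(.005+.052*s-.014*c,.052*c+.014*s),.149,174.8-np.degrees(th))
im=bot.camera("side"); cv2.imwrite("pics/side4.png",cv2.resize(im[60:240,220:420],None,fx=3.3,fy=3.3)[:,:,::-1])
im=bot.camera("top"); cv2.imwrite("pics/top4.png",cv2.resize(im[200:320,60:260],None,fx=4,fy=4)[:,:,::-1])
E
```

```text
clock: 6.32
eef_pos: [0.4816, 0.3808, 0.151]
tool_rot: [0.431, 0.903, 0.001, 0.0]
ft_force: [-1.1, -0.1, 0.3]
grip_width: 0.0004
yaw now 129.0 pos [0.4816 0.3808 0.151 ] shift [-0.0056  0.0022  0.002 ] turn 0.048 j [ 0.67  0.51  0.19  1.25 -0.    1.56] w 0.0004 F [-1.06 -0.07  0.3 ] 6.325
yaw now 129.0 pos [0.4816 0.3808 0.151 ] shift [-0.011   0.0028  0.002 ] turn 0.0958 j [ 0.67  0.51  0.19  1.25 -0.    1.56] w 0.0004 F [-1.06 -0.07  0.3 ] 6.325
yaw now 129.0 pos [0.4816 0.3808 0.151 ] shift [-0.0164  0.0029  0.002 ] turn 0.1435 j [ 0.67  0.51  0.19  1.25 -0.    1.56] w 0.0004 F [-1.06 -0.07  0.3 ] 6.325
yaw now 129.0 pos [0.4816 0.3808 0.151 ] shift [-0.0217  0.0024  0.002 ] turn 0.1913 j [ 0.67  0.51  0.19  1.25 -0.    1.56] w 0.0004 F [-1.06 -0.07  0.3 ] 6.325
yaw now 129.0 pos [0.4816 0.3808 0.151 ] shift [-0.027   0.0014  0.002 ] turn 0.239 j [ 0.67  0.51  0.19  1.25 -0.    1.56] w 0.0004 F [-1.06 -0.07  0.3 ] 6.325
yaw now 129.0 pos [0.4816 0.3808 0.151 ] shift [-0.0322 -0.0001  0.002 ] turn 0.2868 j [ 0.67  0.51  0.19  1.25 -0.    1.56] w 0.0004 F [-1.06 -0.07  0.3 ] 6.325
yaw now 129.0 pos [0.4816 0.3808 0.151 ] shift [-0.0357 -0.0015  0.002 ] turn 0.3202 j [ 0.67  0.51  0.19  1.25 -0.    1.56] w 0.0004 F [-1.06 -0.07  0.3 ] 6.325
```

View pics/side4.png

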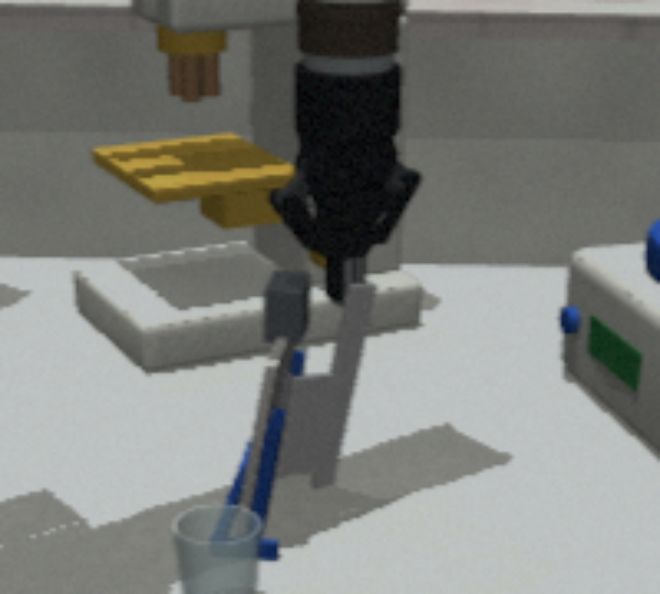

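View pics/top4.png

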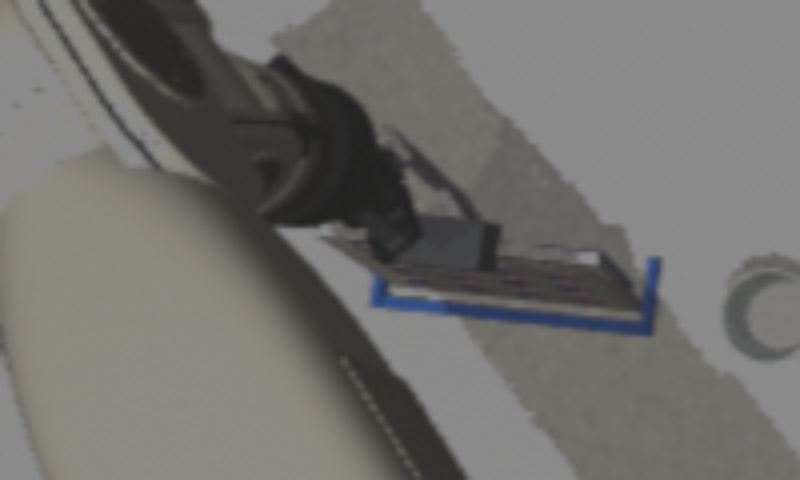

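```bash
python3 -m inch '[[-0.006,0.002,0.004,0.048,1],[-0.011,0.003,0.006,0.096,1],[-0.0165,0.003,0.006,0.144,1],[-0.022,0.0025,0.006,0.191,1],[-0.027,0.0015,0.006,0.239,1],[-0.032,0,0.006,0.287,1],[-0.036,-0.0015,0.006,0.32,1],[-0.038,-0.002,0.006,0.33,1],[-0.038,-0.002,0.006,0.33,1]]'
python3 - <<'E'
from h import *
go(cw(0,0),.149,174.8)
im=bot.camera("side"); cv2.imwrite("pics/side5.png",cv2.resize(im[60:240,220:420],None,fx=3.3,fy=3.3)[:,:,::-1])
im=bot.camera("top"); cv2.imwrite("pics/top5.png",cv2.resize(im[200:320,60:260],None,fx=4,fy=4)[:,:,::-1])
E
```

```text
clock: 7.55
eef_pos: [0.5029, 0.3504, 0.1444]
tool_rot: [0.71, 0.704, 0.0, -0.001]
ft_force: [-1.4, 3.0, 0.3]
grip_width: 0.0001
yaw now 89.5 pos [0.5029 0.3504 0.1444] shift [-0.013  -0.0568 -0.0045] turn -0.7112 j [0.61 0.51 0.17 1.23 0.   2.19] w 0.0001 F [-1.39  2.98  0.33] 7.55
```

View pics/side5.png

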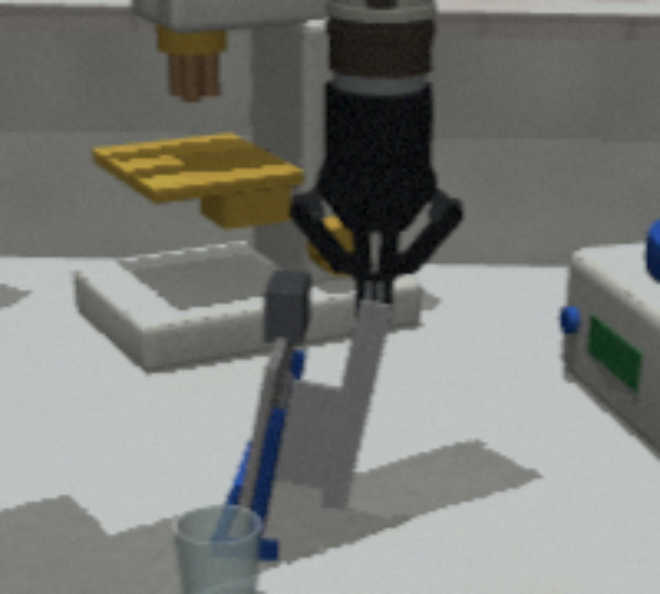

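View pics/top5.png

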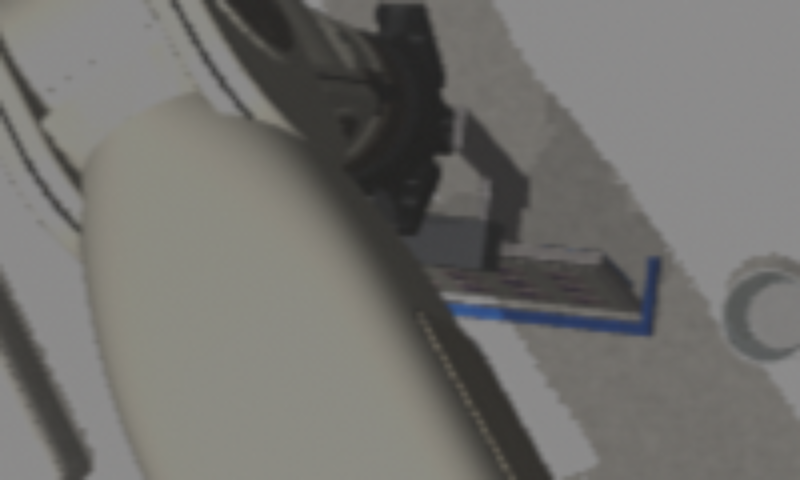

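```bash
python3 -m inch '[[0.015,0,0,0,1],[0.015,0,-0.05,0,1],[0.015,0,-0.1,0,1],[0.015,0,-0.1,-0.711,0.5],[0.015,0,-0.1,-0.711,0],[0.015,0.03,-0.1,-0.711,0],[-0.012,0.06,-0.1,-0.711,0],[-0.012,0.064,-0.1,-0.711,0],[-0.012,0.064,-0.1,-0.711,0],[-0.012,0.064,-0.1,-0.711,0]]'
python3 -m inch '[[0,0,0,0,0],[0,0,0,0,0]]'
python3 - <<'E'
from h import *
go(cw(-.007,0),.154,174.8)
im=bot.camera("top"); cv2.imwrite("pics/top6.png",cv2.resize(im[200:320,60:260],None,fx=4,fy=4)[:,:,::-1])
im=bot.camera("side"); cv2.imwrite("pics/side6.png",cv2.resize(im[60:240,220:420],None,fx=3.3,fy=3.3)[:,:,::-1])
print(bot.spot_point("side","chart_grip"))
E
```

```text
clock: 8.9
eef_pos: [0.5679, 0.3373, 0.2441]
tool_rot: [0.131, 0.991, -0.0, 0.0]
ft_force: [-0.5, -0.0, -0.9]
grip_width: 0.0853
clock: 9.15
eef_pos: [0.5674, 0.3374, 0.2442]
tool_rot: [0.135, 0.991, -0.0, 0.0]
ft_force: [-0.1, 0.3, 0.6]
grip_width: 0.0852
yaw now 164.4 pos [0.5674 0.3374 0.2442] shift [ 0.124  -0.0332  0.0902] turn -0.0864 j [ 0.54  0.58  0.54  1.54 -0.    0.81] w 0.0852 F [-0.15  0.34  0.64] 9.15
[{'point': [0.4809, 0.3185], 'score': 0.63}]
```

View pics/side6.png

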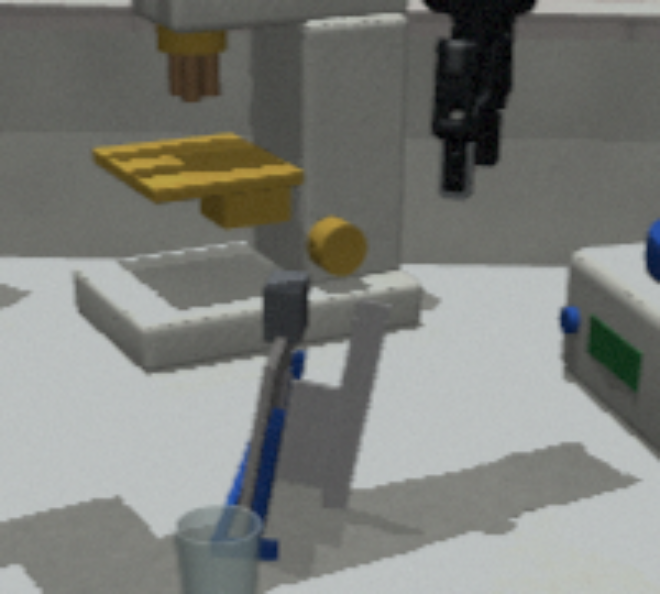

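View pics/top6.png

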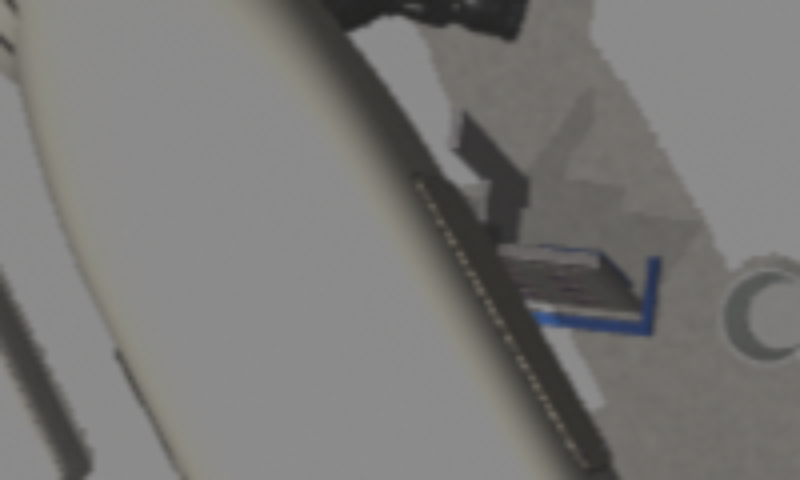

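```bash
python3 -m inch '[[0.06,-0.016,0,-0.086,0],[0.124,-0.033,0,-0.086,0],[0.124,-0.033,0,-0.086,0],[0.124,-0.033,0,-0.086,0],[0.124,-0.033,0.03,-0.086,0],[0.124,-0.033,0.03,-0.086,0],[0.124,-0.033,0.03,-0.086,0]]'
python3 - <<'E'
from h import *
go(cw(-.007,0),.154,174.8)
im=bot.camera("side"); cv2.imwrite("pics/side7.png",cv2.resize(im[60:240,220:420],None,fx=3.3,fy=3.3)[:,:,::-1])
im=bot.camera("top"); cv2.imwrite("pics/top7.png",cv2.resize(im[200:320,60:260],None,fx=4,fy=4)[:,:,::-1])
E
```

```text
clock: 10.18
eef_pos: [0.4403, 0.3386, 0.215]
tool_rot: [0.045, 0.999, 0.0, 0.0]
ft_force: [-0.3, -0.3, 0.0]
grip_width: 0.0854
yaw now 174.8 pos [0.4403 0.3386 0.215 ] shift [ 0.0013 -0.0001  0.061 ] turn 0.0001 j [ 0.66  0.36  0.12  1.34 -0.    0.75] w 0.0854 F [-0.27 -0.27  0.01] 10.175
```

View pics/side7.png

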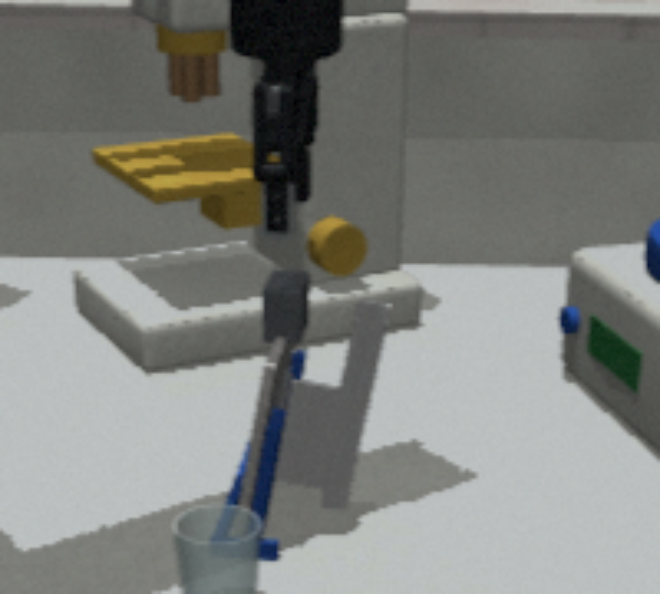

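View pics/top7.png

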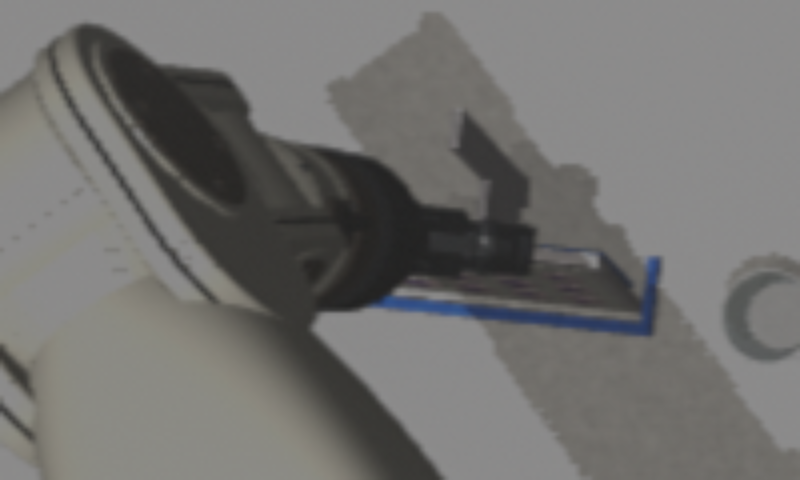

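```bash
python3 -m inch '[[0.001,0,0.03,0,0],[0.001,0,0.06,0,0],[0.001,0,0.06,0,0],[0.001,0,0.06,0,0]]'; python3 -m inch '[[0,0,0,0,0.3],[0,0,0,0,0.5],[0,0,0,0,1],[0,0,0,0,1],[0,0,0,0,1],[0,0,0,0,1],[0,0,0,0,1],[0,0,0,0,1]]'
python3 - <<'E'
from h import *
go(cw(-.007,0),.154,174.8)
im=bot.camera("side"); cv2.imwrite("pics/side8.png",cv2.resize(im[60:240,220:420],None,fx=3.3,fy=3.3)[:,:,::-1])
E
```

```text
clock: 10.78
eef_pos: [0.4389, 0.339, 0.1559]
tool_rot: [0.045, 0.999, 0.001, 0.001]
ft_force: [-0.3, -0.2, 0.0]
grip_width: 0.0853
clock: 11.78
eef_pos: [0.4387, 0.3392, 0.1555]
tool_rot: [0.045, 0.999, 0.001, 0.001]
ft_force: [0.7, 1.8, 5.9]
grip_width: 0.0451
yaw now 174.9 pos [0.4387 0.3392 0.1555] shift [-0.0004 -0.0005  0.0015] turn 0.0007 j [0.66 0.39 0.01 1.19 0.   0.75] w 0.0451 F [0.69 1.8  5.87] 11.775
```

View pics/side8.png

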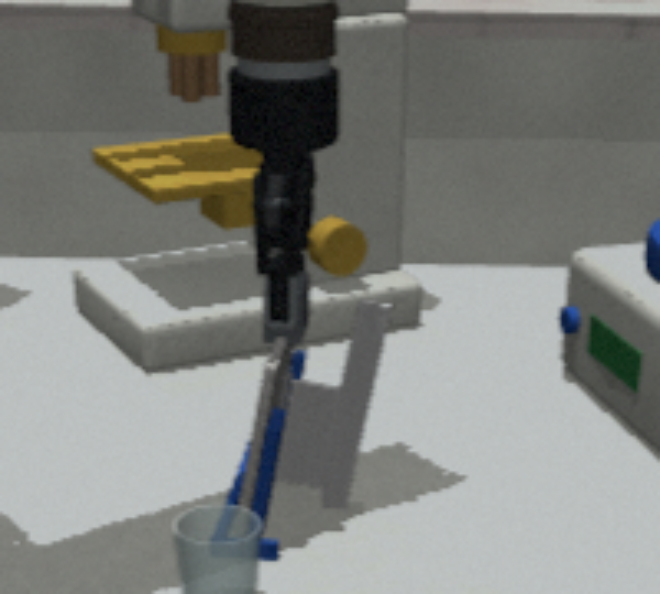

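```bash
python3 -m inch '[[0,0,-0.01,0,1],[0,0,-0.03,0,1],[0,0,-0.05,0,1],[0,0,-0.07,0,1],[0,0,-0.09,0,1],[0,0,-0.11,0,1],[0,0,-0.12,0,1],[0,0,-0.12,0,1],[0,0,-0.12,0,1]]'
python3 - <<'E'
from h import *
for n,b in (("c",(0,0)),):pass
# mat centre from eye-read corners by diagonals
def cen(C,c):
    P=[C.atz(p,.003)[:2] for p in c]; A=np.stack([P[2]-P[0],-(P[3]-P[1])],1); s=np.linalg.solve(A,P[1]-P[0]); 
    print("mat",P[0]+s[0]*(P[2]-P[0]), [np.degrees(np.arctan2(*(a)[::-1])).round(1) for a in (P[0]-P[1],P[3]-P[2],P[0]-P[3],P[1]-P[2])],[np.linalg.norm(a).round(3) for a in (P[0]-P[1],P[3]-P[2],P[0]-P[3],P[1]-P[2])])
cen(T,[(288,213),(370,228),(357,297),(274,281)])
cen(S,[(365,264),(349,330),(251,319),(284,256)])
go(cw(-.007,0),.154,174.8)
im=bot.camera("side"); cv2.imwrite("pics/side9.png",im[:,:,::-1])
E
```

```text
clock: 12.95
eef_pos: [0.4375, 0.338, 0.2732]
tool_rot: [0.045, 0.999, -0.001, -0.001]
ft_force: [0.5, -0.1, -2.4]
grip_width: 0.0452
mat [0.46278783 0.00713605] [np.float64(80.3), np.float64(79.9), np.float64(-10.6), np.float64(-10.2)] [np.float64(0.213), np.float64(0.214), np.float64(0.177), np.float64(0.178)]
mat [0.4662343 0.0081601] [np.float64(78.8), np.float64(79.1), np.float64(-8.8), np.float64(-8.3)] [np.float64(0.215), np.float64(0.216), np.float64(0.176), np.float64(0.175)]
yaw now 174.9 pos [0.4375 0.338  0.2732] shift [-0.0017  0.001   0.1192] turn 0.0006 j [ 0.66  0.34  0.25  1.48 -0.    0.75] w 0.0452 F [ 0.55 -0.14 -2.36] 12.95
```

View pics/side9.png

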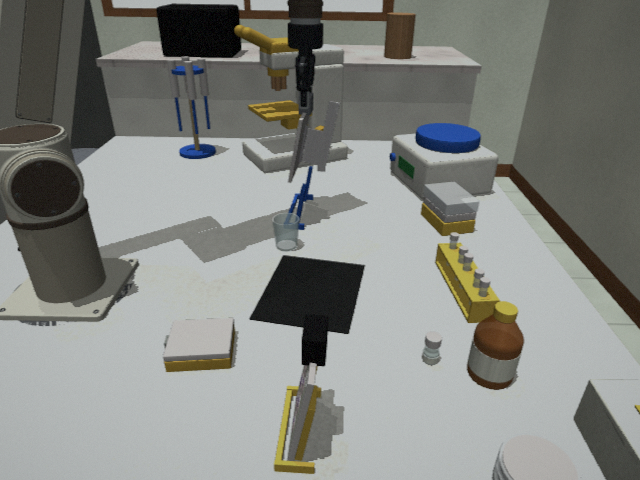

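Run:
```python
from h import *
go(cw(-.0073,0,np.array([.4645,.009]),np.radians(-10.3)),.178,169.7)
```

```text
yaw now 174.9 pos [0.4374 0.338  0.2731] shift [-0.0492 -0.3245  0.0955] turn 0.0431 j [ 0.66  0.34  0.24  1.48 -0.    0.75] w 0.045 F [ 0.17 -0.42 -3.59] 13.0
```

```bash
python3 -m inch '[[-0.006,-0.04,0,0.005,1],[-0.012,-0.08,0,0.01,1],[-0.018,-0.12,0,0.015,1],[-0.024,-0.16,0,0.02,1],[-0.03,-0.20,0,0.025,1],[-0.036,-0.24,0,0.03,1],[-0.042,-0.28,0,0.036,1],[-0.047,-0.31,0,0.041,1],[-0.049,-0.3245,0,0.043,1],[-0.049,-0.3245,0,0.043,1]]'
python3 -m inch '[[0,0,0.03,0,1],[0,0,0.06,0,1],[0,0,0.085,0,1],[0,0,0.095,0,1],[0,0,0.095,0,1],[0,0,0.095,0,1]]'
python3 - <<'E'
from h import *
go(cw(-.0073,0,np.array([.4645,.009]),np.radians(-10.3)),.1585,169.7)
im=bot.camera("side"); cv2.imwrite("pics/side10.png",cv2.resize(im[90:390,170:470],None,fx=2,fy=2)[:,:,::-1])
im=bot.camera("top"); cv2.imwrite("pics/top10.png",cv2.resize(im[170:350,230:430],None,fx=3.3,fy=3.3)[:,:,::-1])
E
```

```text
clock: 14.25
eef_pos: [0.4575, 0.0105, 0.2739]
tool_rot: [0.09, 0.996, 0.0, -0.0]
ft_force: [-0.3, 1.1, -3.3]
grip_width: 0.0447
clock: 15.0
eef_pos: [0.4586, 0.0112, 0.1804]
tool_rot: [0.089, 0.996, 0.0, 0.001]
ft_force: [-0.3, 0.8, -2.3]
grip_width: 0.045
yaw now 169.7 pos [0.4586 0.0112 0.1804] shift [ 0.0012 -0.0011  0.0219] turn 0.0004 j [ 0.02  0.19 -0.2   1.18  0.    0.2 ] w 0.045 F [-0.33  0.76 -2.3 ] 15.0
```

View pics/side10.png

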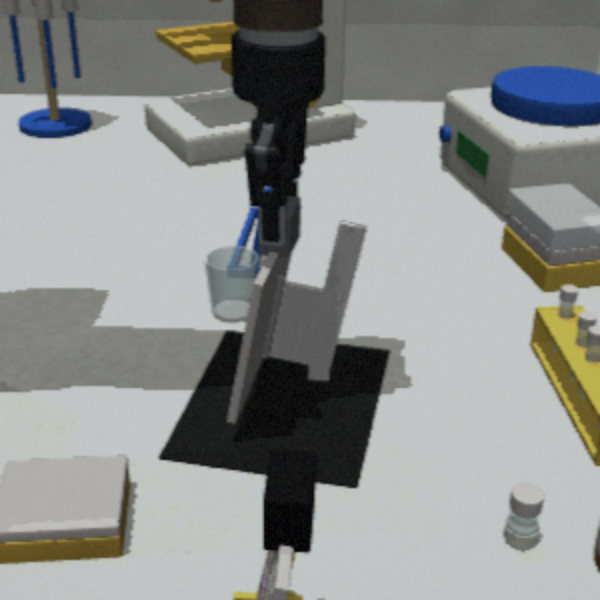

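View pics/top10.png

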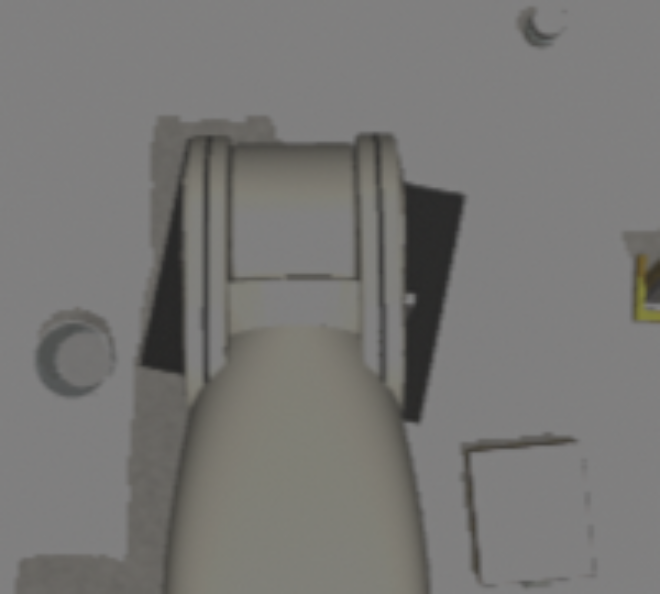

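```bash
python3 -m inch '[[0.001,-0.001,0.006,0,1],[0.001,-0.001,0.012,0,1],[0.001,-0.001,0.016,0,1],[0.001,-0.001,0.019,0,1],[0.001,-0.001,0.0205,0,1],[0.001,-0.001,0.0205,0,1],[0.001,-0.001,0.0205,0,1]]'
python3 - <<'E'
from h import *
go(cw(-.0073,0,np.array([.4645,.009]),np.radians(-10.3)),.1585,169.7)
im=bot.camera("side"); cv2.imwrite("pics/side11.png",cv2.resize(im[140:340,210:410],None,fx=3,fy=3)[:,:,::-1])
E
```

```text
clock: 15.98
eef_pos: [0.4567, 0.01, 0.1589]
tool_rot: [0.09, 0.996, 0.0, 0.0]
ft_force: [-0.3, 0.2, -2.6]
grip_width: 0.0446
yaw now 169.7 pos [0.4567 0.01   0.1589] shift [-0.0005  0.0004  0.0004] turn 0.0001 j [ 0.02  0.2  -0.24  1.13  0.    0.2 ] w 0.0446 F [-0.26  0.23 -2.63] 15.975
```

View pics/side11.png

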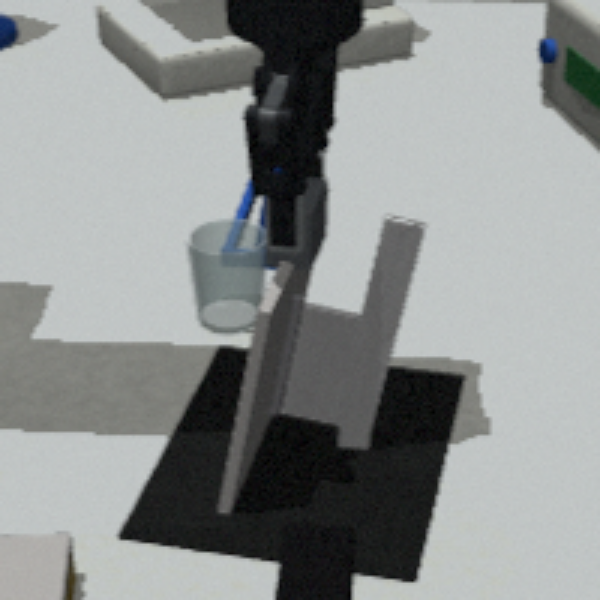

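```bash
for i in 1 2; do python3 -m inch '[[0,0,0.001,0,1],[0,0,0.0015,0,1],[0,0,0.0015,0,1]]'; done
```

```text
clock: 16.4
eef_pos: [0.4571, 0.0101, 0.1584]
tool_rot: [0.09, 0.996, 0.0, 0.001]
ft_force: [-1.0, 0.7, 5.2]
grip_width: 0.0446
clock: 16.77
eef_pos: [0.4575, 0.01, 0.1583]
tool_rot: [0.09, 0.996, 0.0, 0.002]
ft_force: [-3.3, 1.3, 13.3]
grip_width: 0.0449
```

```bash
python3 -m inch '[[0,0,-0.001,0,1],[0,0,-0.0018,0,1],[0,0,-0.0018,0,1]]'; python3 -m inch '[[0,0,0,0,0.45],[0,0,0,0,0.4],[0,0,0,0,0.3],[0,0,0,0,0.15],[0,0,0,0,0],[0,0,0,0,0],[0,0,0,0,0],[0,0,0,0,0]]'
python3 - <<'E'
from h import *
go(cw(-.0073,0,np.array([.4645,.009]),np.radians(-10.3)),.1585,169.7)
im=bot.camera("side"); cv2.imwrite("pics/side12.png",cv2.resize(im[140:340,210:410],None,fx=3,fy=3)[:,:,::-1])
E
```

```text
clock: 17.15
eef_pos: [0.4572, 0.01, 0.1584]
tool_rot: [0.09, 0.996, 0.0, 0.001]
ft_force: [-0.3, 0.4, 6.6]
grip_width: 0.0445
clock: 18.15
eef_pos: [0.4566, 0.01, 0.1576]
tool_rot: [0.09, 0.996, 0.0, 0.0]
ft_force: [0.2, 0.1, 0.5]
grip_width: 0.0853
yaw now 169.7 pos [0.4566 0.01   0.1576] shift [-0.0007  0.0004 -0.0009] turn 0.0001 j [ 0.02  0.2  -0.24  1.13  0.    0.2 ] w 0.0853 F [0.23 0.06 0.47] 18.15
```

View pics/side12.png

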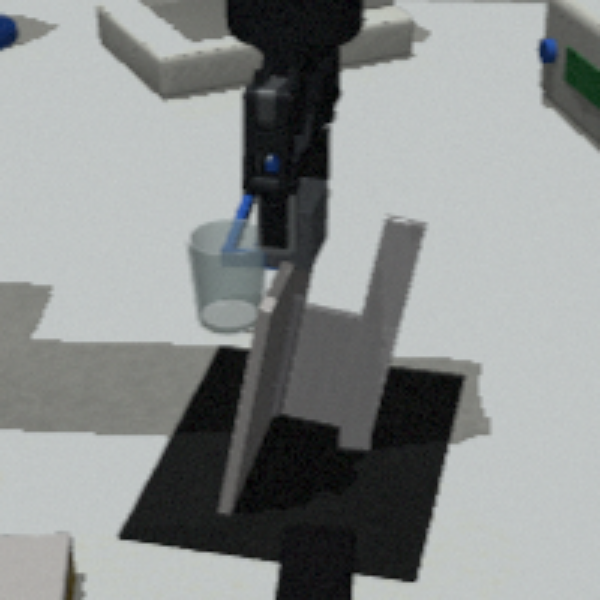

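Released and standing. Retreat straight up, then back, so the top camera can see it.

```bash
python3 -m inch '[[0,0,-0.01,0,0],[0,0,-0.03,0,0],[0,0,-0.06,0,0],[0,0,-0.1,0,0],[0,0,-0.13,0,0],[0,0,-0.13,0,0],[0.05,0,-0.13,0,0],[0.1,0,-0.13,0,0],[0.14,0,-0.13,0,0],[0.14,0,-0.13,0,0]]'
python3 -m inch '[[0,-0.06,0,0,0],[0,-0.12,0,0,0],[0,-0.18,0,0,0],[0,-0.24,0,0,0],[0,-0.3,0,0,0],[0,-0.3,0,0,0],[0,-0.3,0,0,0],[0,-0.3,0,0,0]]'
python3 - <<'E'
from h import *
p={}
for n in ("side","top"):
    im=bot.camera(n)
    if n=="side": cv2.imwrite("pics/side13.png",cv2.resize(im[140:340,210:410],None,fx=3,fy=3)[:,:,::-1])
    else: cv2.imwrite("pics/top13.png",cv2.resize(im[190:310,250:400],None,fx=5,fy=5,interpolation=cv2.INTER_CUBIC)[:,:,::-1])
    for t in ("chart","chart_grip","leg_tab","mat"):
        r=bot.spot_point(n,t); p[n,t]=[np.array(d["point"])*[640,480] for d in r]; print(n,t,[(round(d["score"],2),(np.array(d["point"])*[640,480]).round(1)) for d in r])
for t in ("chart","chart_grip","leg_tab","mat"):
    try: print(t,tri(T,p["top",t][0],S,p["side",t][0]))
    except Exception as e: print(e)
o=bot.get_obs();print(o["clock"],o["eef_pos"],o["ft_force"])
E
```

```text
clock: 19.45
eef_pos: [0.3163, 0.0351, 0.2872]
tool_rot: [0.089, 0.996, -0.0, -0.0]
ft_force: [1.1, -0.2, 0.0]
grip_width: 0.0854
clock: 20.45
eef_pos: [0.2657, -0.2591, 0.2874]
tool_rot: [0.088, 0.996, 0.0, -0.0]
ft_force: [0.3, -0.1, 1.0]
grip_width: 0.085
side chart [(0.65, array([313.2, 291.3]))]
side chart_grip [(0.6, array([308.2, 214.3]))]
side leg_tab [(0.6, array([347.2, 215.5]))]
side mat [(0.94, array([312.7, 289.3])), (0.22, array([312.1, 292.5]))]
top chart [(0.77, array([319.3, 255.2]))]
top chart_grip [(0.76, array([319.8, 252.6]))]
top leg_tab [(0.48, array([318.5, 227.1])), (0.19, array([320.1, 254.4]))]
top mat [(0.83, array([316.8, 255.6]))]
chart (array([ 0.4637816 ,  0.01434648, -0.00717583]), np.float64(0.005231047295315852))
chart_grip (array([0.45905015, 0.01198982, 0.16457094]), np.float64(0.00334919118154675))
leg_tab (array([0.52271525, 0.01572661, 0.16094624]), np.float64(0.00917512065223305))
mat (array([ 0.46264187,  0.02071873, -0.00694812]), np.float64(0.005098226130731907))
20.95 [ 0.26539304 -0.25998426  0.28769519] [-0.63106368  0.0097349   0.02322844]
```

View pics/side13.png

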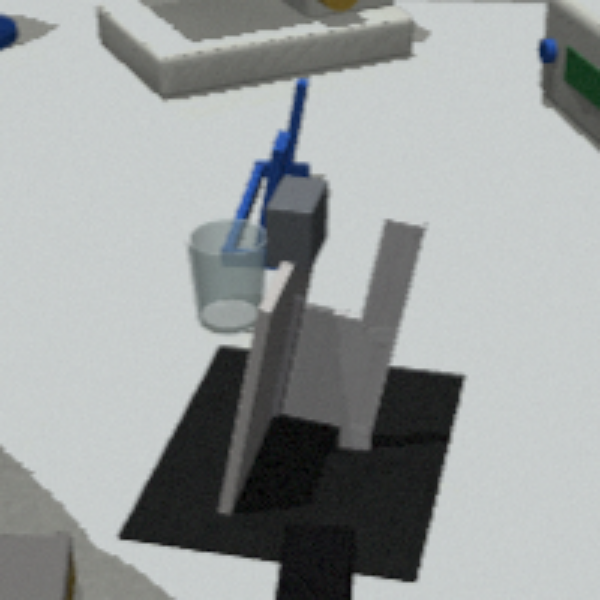

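View pics/top13.png

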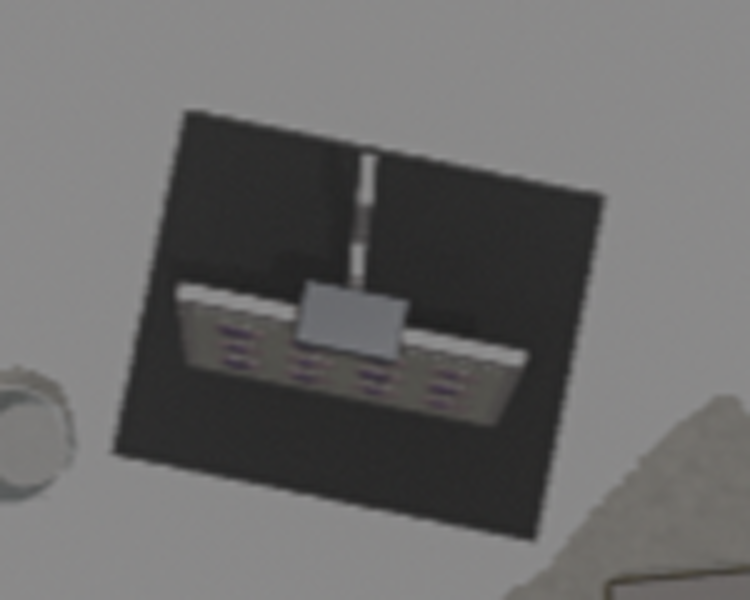

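```bash
python3 -c "
from workcell import bot
print(bot.job_done())"
```

```text
the job is handed in; nothing more can be done
None
```

I swung the easel leg out and lifted the wider chart from its cradle by the grip block. It now stands on its leg in the middle of the mat. I let go, backed the arm clear and handed the job in at about 21 s of the 58 s allowed; no verdict was reported.

- **Leg:** The sideways force rose to about 3 N at the end of the swing, ten times what moves the leg, so I took it to be at its stop. The last pictures show it square out behind the chart, towards the mat's +x. I did not measure its angle.
- **Placing:** In the last top picture the chart looks parallel to the mat's edges, with the picture towards the robot. The networks put its origin and the mat's middle about 7 mm apart, against a limit of 35 mm. The commanded TCP put it closer still, against a mat centre I took from its corners.
- **Standing:** It showed no visible shift after I let go. The grip block came out at a height of 165 mm, where 166 mm is expected on the mat.
- **Disagreement:** The two cameras' sight lines to the leg tab miss each other by 9 mm, so I did not rely on that point. The network's heights for the chart and mat origins came out at about -7 mm, which is measurement error.

While moving back over the block I once shifted sideways the wrong way. The arm was clear of everything, and I corrected it.

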